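# True the loose corner of a bellows frame with a square

## Robot

A 6-joint arm with a two-finger parallel gripper is mounted at the origin on the work surface. World frame = base frame: x ahead of the robot, y to its left, z up, the work surface at z = 0. Lengths are in m, angles in rad, forces in N, time in s.
With the tool pointing down it reaches from about 0.25 to 0.775 m from the base axis. Payload 4 kg.
Tool frame: the origin (TCP) lies between the finger pads; the fingertips stand 8 mm ahead of it and the grasp point (between the pads) lies 11 mm behind it; z points along the fingers, y is the line along which they close (so a half turn about z gives the same grasp; the last joint's range is limited). The gripper opens to 85 mm and grips with 20 to 120 N. Pads are 22 mm wide; open, the fingers measure 114 mm over their backs; the gripper's body (76 mm by 85 mm) begins 54 mm behind the grasp point. The pads swing forward as they close: fully open they stand 13 mm farther back than shut.
Start: joints at [1.215, 0.087, 1.371, -0, 1.684, -0.103], TCP at [0.138, 0.533, 0.239] pointing down, gripper open.
Joint ranges: [-3.1, 3.1], [-0.76, 2.03], [0.27, 2.55], [-1.08, 4.22], [0.17, 2.65], [-2.57, 2.57]. Speed limits (rad/s): [2.79, 2.79, 3.14, 3.14, 3.14, 3.14].

## Interface

Orientations are given as [roll, pitch, yaw] about the fixed x, y, z axes, in that order (R = Rz(yaw) Ry(pitch) Rx(roll)).
In Python, from bench import read_state, eyes, robot gives the robot as it stands. The module is installed in compiled form; this text tells all that it offers.
- The arm moves only by the shell command python3 -m creep 'ROWS' [OPENING] [FORCE]. ROWS is JSON, one flat list of numbers, 4 for each row, row after row: the shift along the tool's x, y, z in cm, then the turn about the tool's z in degrees. In form: [dx, dy, dz, spin, dx, dy, dz, spin, ...]. A call has 1 to 5 rows; each row shifts and turns the commanded pose from where the row before left it, along the tool's axes as they then stand; what a row does not reach is not made up. A row lasts 1/8 s, in which the tool goes at most 62.5 mm and 10.7 degrees, less where a joint would pass 70% of its speed; a pose out of reach is approached as far as the arm can. A call with a gripper value outside its range is refused whole. OPENING is the opening, from 0 (shut) to 1 (fully open), set as the call begins (- or left out, the last holds). The fingers move at their own pace and stop on an object; FORCE is the grip in N (left out, the last holds). Time passes only in rows, so rows that do not move let the fingers close. It gives the time, the measured TCP pose, the force, the opening and the grip force at its end, in the units of the state.
- read_state(): the state, without advancing time (a new reading comes with each control period).
- eyes.camera(name): name is "side" or "top" or "wrist"; returns the picture (384x512x3 uint8, red, green, blue); there is no depth.
- eyes.calibration(name): a dict with "camera_matrix" (3x3 intrinsics, pixels), "k1" (the pictures are not rectified: a ray, as slopes to the right and down, at radius r is drawn at 1 + k1 r^2 times it, then the intrinsics apply), "pose" (4x4, takes a point from camera to world coordinates). Camera axes: x right, y up, looking along -z (the intrinsics and any distortion apply to the point x, -y, -z); pixel columns grow to the right and rows downward; lengths in m; the calibration is good to about 2 mm. A picture is of the moment at which its call begins: read the wrist's pose just before it. calibration takes no time and is no camera call; for the wrist camera it gives the pose at the moment of the call.
- robot.sign_off(): hands the job in; it is judged then, once.
The state is a dict: "clock": time; "q": joint angles; "dq": joint speeds; "joint_torque": joint torques, N m; "tcp_pos": TCP position; "eef_rot": TCP orientation; "ft_force": force on the tool from outside, world axes, zero at the start; "ft_torque": the same for the moment, N m; "opening": finger opening in m; "grasp_force": force on a finger pad.
Only numpy, scipy, OpenCV 4.12 (cv2) and the standard library are available. Lean on these libraries where they do the work, as an engineer would, in place of code of your own. Each camera call takes 0.05 s, during which the arm holds its last target. There are 200 camera calls.

## Task

Pick up the steel square by its grip bar and lay its long outer edge against the inside of the frame's fixed long rail, flat on the board, at least 4 cm short of the corner with the loose end rail. Then, keeping it against the long rail, slide it slowly and gently along into that corner, so that it swings the loose rail out to a right angle and both outer faces of the square touch their rails. Finish there still gripping the square and pressing it lightly against both rails: do not let go, move the loose rail only with the square, do not ram the rails, and leave everything else on the desk where it is.

Things in the scene. Friction and masses are not known exactly. Their poses are not given: they have to be found in the camera images.
- square: Loose flat steel L, 0.3 kg, 12 mm thick. Origin: underside, below the centre of its grip bar. Long arm x -16..+16, y -60..+40 mm; short arm y +8..+40, out to x = -59. Outer long edge: face x = +16; outer short edge: face y = +40. Upright grip bar on the long arm: 14 mm thick in x, 40 mm long in y (-20..+20), 12 to 52 mm above the underside; take it from above across the 14 mm.
- square_corner (a point): The outer corner of the square on its underside, at (16, 40, 0) mm in the square's frame; same axes as the square.
- board: Fixed black board, 190 mm in x, 270 in y, 10 thick; origin under its centre. On it stands a silver three-sided bellows frame of rails 12 mm wide, 14 high, open to -x. Two low clamps (tops 27 mm above the desk) stand behind the long rail at y = -75 and -5. At the end the square has the board's yaw and its origin is at (44, 70, 10) mm in the board's frame.
- frame_corner (a point): The inner corner between long rail and loose end rail, on the board's top, at (60, 110, 10) mm in the board's frame; same axes as the board. The loose rail's pivot is here.
- long_rail: The frame's fixed rails, rigid on the board, origin and axes as the board's: the long rail along y (inner face x = +60 mm, y -122..+122) and the fixed short rail at its -y end (inner face y = -110, x -58..+60). Tops 24 mm above the desk. The square rubs on it: friction takes a share of the push along the rail (up to about the sideways push).
- end_rail (a joint): Swing of the loose end rail (the +y side of the frame) about its vertical pivot at frame_corner, rad: 0 = square to the long rail, positive = its free end leans into the frame (towards the board's -y). Dry friction about 0.06 N m, no spring, stays where left; can be pushed past 0 to -0.12. Starts between 0.08 and 0.17.
- end_bar: The loose end rail's bar, 12 mm wide and 14 mm high, from 2.5 to 120 mm from the pivot along its own -x; origin at frame_corner, its inner face is its own y = 0; at joint 0 its axes equal the board's.
- spool_a: White nylon spool core, 38 mm across, 32 mm high, origin under its centre; leave alone.
- spool_b: Second white nylon spool core, same size; leave alone.
- aperture_ring: Dark bronze ring, 64 mm outside, 12 mm high, origin under its centre; leave alone.
- spare_rail: The frame's fourth rail, taken off, 200 mm long in x, 12 mm wide, 14 mm high, lying on the desk, origin under its centre; leave alone.
- screwdriver: Small screwdriver, 150 mm long, lying along x; leave alone.
- loupe: Black eye loupe, 42 mm across, 44 mm high; leave alone.
Not all that is in view belongs to the job. Of the things like the square, leave any that is green; of the rest the smaller one is meant.

How it is judged:
On the way, in this order (a step that is already met when the one before it is completed fails the run):
1. the square lies with its long edge against the long rail, at least 3 cm short of the corner (contact force between square and long_rail above 0.3 N and angle between the x axis of square and the x axis of board, either way round below 0.07 rad and y of square_corner in the frame of frame_corner below -0.03 m and x of square_corner in the frame of frame_corner above -0.006 m and z of square_corner in the frame of frame_corner below 0.007 m), for 0.2 s.
2. the square slides along the long rail, still touching it, through the last 2 cm before the corner (contact force between square and long_rail above 0.2 N and angle between the x axis of square and the x axis of board, either way round below 0.07 rad and y of square_corner in the frame of frame_corner between -0.02 and -0.004 m), for 0.1 s.
At the end, for the whole second after the job is handed in: Still gripped, the square rests within 5 mm of the board top, its corner within 4 mm of the frame corner, within 0.03 rad of the board, pressing on the long rail and the loose rail with over 0.8 N each; the loose rail is within 0.03 rad of square (contact force between square and long_rail above 0.8 N and contact force between square and end_bar above 0.8 N and contact force between the fingers and square above 2 N and horizontal distance between square_corner and frame_corner below 0.004 m and z of square_corner in the frame of frame_corner below 0.005 m and angle between the x axis of square and the x axis of board, either way round below 0.03 rad and angle between square's own z axis and vertical below 0.06 rad and value of joint end_rail between -0.03 and 0.03 rad and linear speed of square below 0.01 m/s); the arm keeps its last pose, push and grip.
It fails at once if the square rams or forces a rail (over 50 N) (contact force between square and long_rail above 50 N or contact force between square and end_bar above 50 N).
It fails at once if the square moves faster than 0.12 m/s while it touches the long rail (contact force between square and long_rail above 0.5 N and linear speed of square above 0.12 m/s).
It fails at once if the hand itself pushes the loose rail (contact force between the arm and end_bar above 1 N).
It fails at once if the fingers push the loose rail (contact force between the fingers and end_bar above 1 N).
It fails at once if another thing on the desk is moved by more than 2 cm (distance of any of spool_a, spool_b, aperture_ring, spare_rail, screwdriver, loupe from where it was at the start of the episode above 0.02 m).
It also fails if it takes over 64 s, if anything falls off the work surface, if the arm or the gripper's body presses on something with over 40 N, if the wrist force passes 120 N, or if a joint passes its speed limit or range.

## Working session

There is one attempt and no reset: what is moved stays moved. The work goes in short steps, Python scripts to look and compute and a shell command to move; the robot and the scene stay as the last step left them, time stands still between calls to the robot, and variables do not carry over. Pictures are saved under pics/ and viewed, at most 10 in all, crops included, and the job is handed in when it is done.

```bash
mkdir -p pics; cat > h.py <<'E'
import numpy as np, cv2
from bench import read_state, eyes, robot
def snap(n,f=None):
    c=eyes.calibration(n); im=eyes.camera(n)
    if f: cv2.imwrite('pics/'+f,im[:,:,::-1])
    return im,c
def ray(c,uv):
    K=np.array(c['camera_matrix'],float);k=c['k1'];P=np.array(c['pose'])
    uv=np.atleast_2d(np.array(uv,float))
    d=cv2.undistortPoints(uv.reshape(-1,1,2),K,np.array([k,0,0,0,0.])).reshape(-1,2)
    v=np.c_[d[:,0],-d[:,1],-np.ones(len(d))]@P[:3,:3].T
    return P[:3,3],v
def onz(c,uv,z):
    o,v=ray(c,uv); t=(z-o[2])/v[:,2]
    return (o+v*t[:,None])[:,:2]
E
python3 - <<'E'
from h import *
for n in ('top','side','wrist'):
    im,c=snap(n,n+'0.png'); print(n,np.round(c['pose'],3).tolist(),np.round(c['camera_matrix'],0).tolist(),c['k1'])
s=read_state();print({k:np.round(v,3).tolist() for k,v in s.items()})
a=[cv2.imread(f'pics/{n}0.png') for n in('top','side')]
E
```

```text
top [[-0.016, 0.997, -0.076, 0.428], [-1.0, -0.016, -0.001, -0.022], [-0.003, 0.076, 0.997, 1.147], [0.0, 0.0, 0.0, 1.0]] [[389.0, 0.0, 257.0], [0.0, 389.0, 187.0], [0.0, 0.0, 1.0]] -0.09733002059311784
side [[-0.991, 0.102, -0.083, 0.42], [-0.131, -0.713, 0.689, 0.848], [0.011, 0.694, 0.72, 0.985], [0.0, 0.0, 0.0, 1.0]] [[444.0, 0.0, 255.0], [0.0, 444.0, 191.0], [0.0, 0.0, 1.0]] 0.014013311429293119
wrist [[0.25, -0.928, -0.277, 0.067], [0.968, 0.239, 0.073, 0.551], [-0.001, -0.286, 0.958, 0.374], [0.0, 0.0, 0.0, 1.0]] [[310.0, 0.0, 255.0], [0.0, 310.0, 185.0], [0.0, 0.0, 1.0]] -0.06349642018774258
{'clock': 0.15, 'q': [1.215, 0.088, 1.372, -0.0, 1.684, -0.103], 'dq': [0.001, -0.003, -0.006, -0.001, -0.001, -0.002], 'joint_torque': [0.002, -35.238, -31.368, -0.0, 0.008, 0.0], 'tcp_pos': [0.137, 0.532, 0.238], 'eef_rot': [-3.14, -0.0, 2.889], 'ft_force': [0.24, -0.739, 0.329], 'ft_torque': [-0.006, 0.002, 0.006], 'grasp_force': 0.0, 'opening': 0.085}
```

View pics/top0.png

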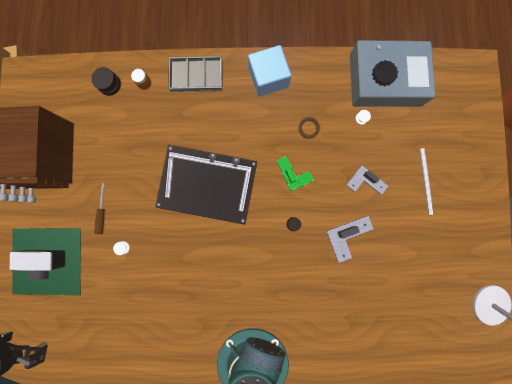

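The top view shows the board at about (207,185), with the long rail on its upper side. The small grey square is at (367,180), the larger grey one at (350,238) and the green one at (294,174). I'll zoom in on these.

```bash
python3 - <<'E'
import cv2,numpy as np
a=cv2.imread('pics/top0.png')
b=cv2.resize(a[140:230,150:260],None,fx=7,fy=7,interpolation=cv2.INTER_CUBIC)[:300]
b=cv2.resize(a[140:232,150:262],(448,368),interpolation=cv2.INTER_CUBIC)
c=cv2.resize(a[155:205,340:395],(352,320),interpolation=cv2.INTER_CUBIC)
c=cv2.copyMakeBorder(c,0,48,0,0,cv2.BORDER_CONSTANT)
cv2.imwrite('pics/z1.png',np.hstack([b,c]))
E
```

```text
(no output)
```

View pics/z1.png

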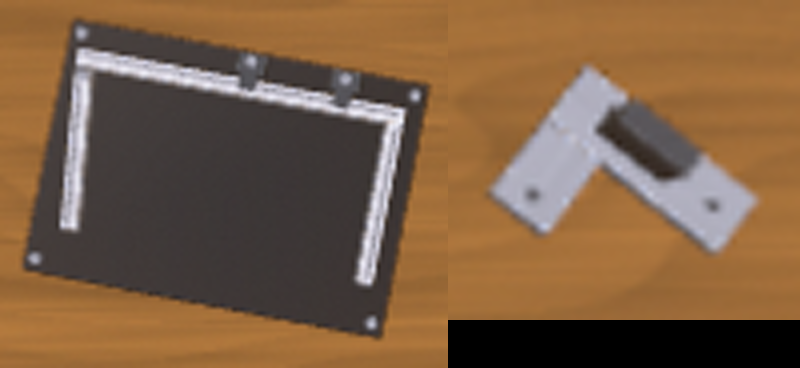

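View pics/side0.png

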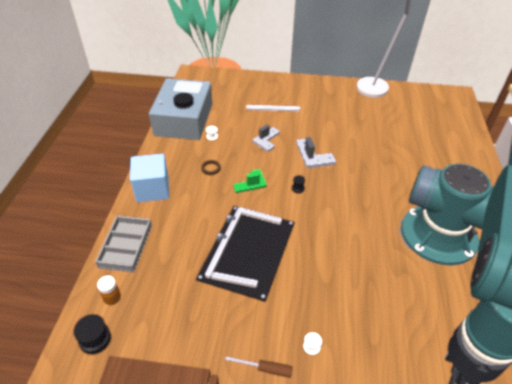

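Board corners, in crop coordinates, are (75,20), (430,85), (380,337) and (25,268). The loose rail is on the left and leans inward. The square's outer corner is at crop (587,65), which is full-image (362,165), and its bar is near (371,177). Next I'll measure all of these.

```bash
python3 - <<'E'
from h import *
im=cv2.imread('pics/top0.png')[:,:,::-1].copy(); c=eyes.calibration('top')
hsv=cv2.cvtColor(im,cv2.COLOR_RGB2HSV)
# board: not wood-coloured
m=((hsv[...,1]<90)).astype(np.uint8)
def blob(x0,x1,y0,y1,mm):
    z=np.zeros_like(mm);z[y0:y1,x0:x1]=mm[y0:y1,x0:x1]
    cs,_=cv2.findContours(z,0,2);return max(cs,key=cv2.contourArea)
b=blob(145,265,135,235,m); w=onz(c,b.reshape(-1,2),0.010).astype(np.float32)
r=cv2.minAreaRect(w);print('board',r,np.round(cv2.boxPoints(r),4).tolist())
q=blob(335,400,150,210,m);w=onz(c,q.reshape(-1,2),0.012).astype(np.float32)
r=cv2.minAreaRect(w);print('sq',r,np.round(cv2.boxPoints(r),4).tolist())
h=cv2.approxPolyDP(w.reshape(-1,1,2),0.006,True);print(np.round(h.reshape(-1,2),4).tolist())
E
```

```text
board ((0.5261572003364563, 0.13109196722507477), (0.2667074501514435, 0.18773527443408966), 78.4272689819336) [[0.4074000120162964, 0.019300000742077827], [0.5914000272750854, -0.018400000408291817], [0.6449000239372253, 0.24289999902248383], [0.460999995470047, 0.28060001134872437]]
sq ((0.5147045254707336, -0.3439360558986664), (0.10182546079158783, 0.07800193876028061), 51.40273666381836) [[0.45249998569488525, -0.3594000041484833], [0.5134000182151794, -0.4081000089645386], [0.5769000053405762, -0.32850000262260437], [0.515999972820282, -0.2797999978065491]]
[[0.5214999914169312, -0.2842000126838684], [0.5127000212669373, -0.2838999927043915], [0.4975999891757965, -0.30720001459121704], [0.529699981212616, -0.33230000734329224], [0.48739999532699585, -0.3847000002861023], [0.5077999830245972, -0.4036000072956085], [0.5742999911308289, -0.3310000002384186]]
```

```bash
cat > plan.py <<'E'
import sys,numpy as np,json
from bench import read_state
# plan.py x y z yawdeg n
def plan(x,y,z,yaw,n):
    s=read_state();p=np.array(s['tcp_pos']);w=np.degrees(s['eef_rot'][2])
    dw=(yaw-w+180)%360-180; d=(np.array([x,y,z])-p)/n; out=[]
    for i in range(n):
        a=np.radians(w+dw*i/n); tx=np.array([np.cos(a),np.sin(a),0]);ty=np.array([np.sin(a),-np.cos(a),0])
        out.append([round(float(v),2) for v in(100*d@tx,100*d@ty,-100*d[2],-dw/n)])
    print('from',np.round(p,4),round(w,2),'roll/pitch',np.round(s['eef_rot'][:2],3),'t',s['clock'])
    for i in range(0,n,5): print(json.dumps(sum(out[i:i+5],[])).replace(' ',''))
if __name__=='__main__':
    a=[float(v) for v in sys.argv[1:]];plan(*a[:4],int(a[4]))
E
python3 plan.py 0.5385 -0.35 0.21 51.4 18
```

```text
from [0.1374 0.5322 0.2384] 165.51 roll/pitch [-3.14 -0.  ] t 0.15
[-3.38,-4.19,0.16,6.34,-3.82,-3.79,0.16,6.34,-4.22,-3.34,0.16,6.34,-4.56,-2.86,0.16,6.34,-4.85,-2.34,0.16,6.34]
[-5.08,-1.79,0.16,6.34,-5.25,-1.21,0.16,6.34,-5.35,-0.63,0.16,6.34,-5.38,-0.03,0.16,6.34,-5.35,0.56,0.16,6.34]
[-5.26,1.15,0.16,6.34,-5.1,1.72,0.16,6.34,-4.88,2.28,0.16,6.34,-4.6,2.8,0.16,6.34,-4.26,3.29,0.16,6.34]
[-3.87,3.74,0.16,6.34,-3.43,4.15,0.16,6.34,-2.96,4.5,0.16,6.34]
```

```bash

python3 -m creep '[-3.4,-4.2,0.2,6.3,-3.8,-3.8,0.2,6.3,-4.2,-3.3,0.2,6.3,-4.6,-2.9,0.2,6.3,-4.9,-2.3,0.2,6.3]'
python3 -m creep '[-5.1,-1.8,0.2,6.3,-5.3,-1.2,0.2,6.3,-5.4,-0.6,0.2,6.3,-5.4,0,0.2,6.3,-5.4,0.6,0.2,6.3]'
python3 -m creep '[-5.3,1.2,0.2,6.3,-5.1,1.7,0.2,6.3,-4.9,2.3,0.2,6.3,-4.6,2.8,0.2,6.3,-4.3,3.3,0.2,6.3]'
python3 -m creep '[-3.9,3.7,0.2,6.3,-3.4,4.2,0.2,6.3,-3,4.5,0.2,6.3,0,0,0,0,0,0,0,0]'
python3 - <<'E'
from h import *
snap('wrist','w1.png');s=read_state();print(s['tcp_pos'],np.degrees(s['eef_rot']))
E
```

```text
clock: 0.78
tcp_pos: [0.2501, 0.2857, 0.229]
eef_rot: [3.141, 0.0, 2.336]
ft_force: [0.4, -0.5, 0.9]
opening: 0.0858
grasp_force: 0.0
clock: 1.4
tcp_pos: [0.3646, 0.0399, 0.2192]
eef_rot: [3.141, -0.0, 1.785]
ft_force: [0.9, 0.3, 0.2]
opening: 0.0853
grasp_force: 0.0
clock: 2.02
tcp_pos: [0.4787, -0.2051, 0.2088]
eef_rot: [-3.141, -0.0, 1.235]
ft_force: [0.7, 0.6, 1.0]
opening: 0.0849
grasp_force: 0.0
clock: 2.65
tcp_pos: [0.5464, -0.3498, 0.2024]
eef_rot: [-3.139, -0.001, 0.91]
ft_force: [-0.9, 0.6, -0.1]
opening: 0.0851
grasp_force: 0.0
[ 0.54650063 -0.34929949  0.20328328] [-1.79958523e+02 -2.34551402e-02  5.21734249e+01]
```

View pics/w1.png

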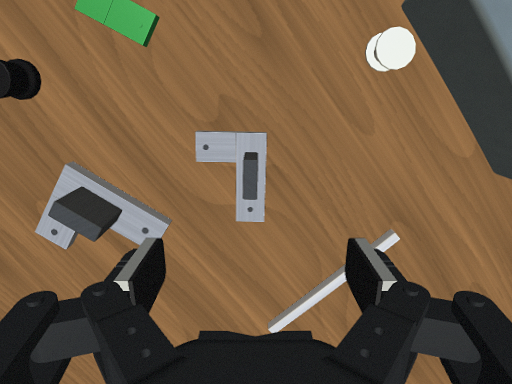

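The wrist view shows the small square with its outer corner at (266,132), long arm down to (250,221) and bar around (251,176). I'll measure it now.

```bash
python3 - <<'E'
from h import *
im=cv2.imread('pics/w1.png')[:,:,::-1].copy(); c=eyes.calibration('wrist')
hsv=cv2.cvtColor(im,cv2.COLOR_RGB2HSV)
m=(hsv[...,1]<90).astype(np.uint8);z=np.zeros_like(m);z[115:235,185:285]=m[115:235,185:285]
cs,_=cv2.findContours(z,0,2);q=max(cs,key=cv2.contourArea);w=onz(c,q.reshape(-1,2),.012).astype(np.float32)
r=cv2.minAreaRect(w);print('sq',r,np.round(cv2.boxPoints(r),4).tolist())
# bar top: dark pixels; print row extents
d=(im.max(2)<75)
for v in range(146,204,4):
    x=np.where(d[v,230:270])[0]; print(v,(x.min()+230,x.max()+230,int(im[v,x+230].mean())) if len(x) else None)
E
python3 -c "
import cv2;a=cv2.imread('pics/w1.png')[120:235,185:285];cv2.imwrite('pics/w1z.png',cv2.resize(a,None,fx=5,fy=5))"
```

```text
sq ((0.5160236954689026, -0.3443278670310974), (0.10206899791955948, 0.07627317309379578), 50.97509765625) [[0.4542999863624573, -0.36000001430511475], [0.5134999752044678, -0.40799999237060547], [0.5777999758720398, -0.3287000060081482], [0.5184999704360962, -0.2806999981403351]]
146 None
150 None
154 (np.int64(245), np.int64(256), 45)
158 (np.int64(244), np.int64(256), 48)
162 None
166 (np.int64(244), np.int64(256), 70)
170 (np.int64(244), np.int64(256), 71)
174 (np.int64(256), np.int64(256), 66)
178 (np.int64(244), np.int64(244), 69)
182 (np.int64(256), np.int64(256), 72)
186 (np.int64(256), np.int64(256), 65)
190 (np.int64(244), np.int64(256), 68)
194 None
198 None
202 None
```

View pics/w1z.png

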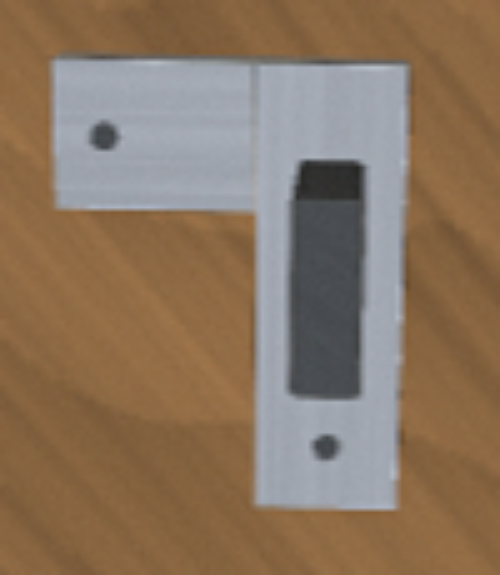

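```bash
python3 - <<'E'
from h import *
c=eyes.calibration('wrist');print(onz(c,[[250.3,179.5]],.052))
E
python3 plan.py 0.539 -0.350 0.03 51.1 5
```

```text
[[ 0.53909812 -0.35087403]]
from [ 0.5465 -0.3493  0.2033] 52.17 roll/pitch [-3.141 -0.   ] t 2.7
[-0.1,-0.11,3.47,0.21,-0.1,-0.11,3.47,0.21,-0.1,-0.11,3.47,0.21,-0.1,-0.11,3.47,0.21,-0.1,-0.11,3.47,0.21]
```

```bash

python3 -m creep '[-0.1,-0.1,3.5,0.2,-0.1,-0.1,3.5,0.2,-0.1,-0.1,3.5,0.2,-0.1,-0.1,3.5,0.2,-0.1,-0.1,3.3,0.2]'
python3 -m creep '[0,0,0,0,0,0,0,0]'
```

```text
clock: 3.32
tcp_pos: [0.5397, -0.3494, 0.0307]
eef_rot: [3.14, -0.0, 0.894]
ft_force: [-0.1, -0.1, -0.2]
opening: 0.0855
grasp_force: 0.0
clock: 3.58
tcp_pos: [0.5407, -0.3509, 0.0327]
eef_rot: [3.138, -0.0, 0.893]
ft_force: [0.3, -0.2, 1.3]
opening: 0.0855
grasp_force: 0.0
```

Now close at a moderate force.

```bash

python3 -m creep '[0,0,0.2,0,0,0,0,0,0,0,0,0,0,0,0,0,0,0,0,0]' 0 60
python3 -m creep '[0,0,0,0,0,0,0,0,0,0,0,0,0,0,0,0,0,0,0,0]'
python3 -m creep '[0,0,-2,0,0,0,-3,0,0,0,-3,0,0,0,0,0,0,0,0,0]'
python3 - <<'E'
from h import *
im,c=snap('wrist','w2.png');s=read_state();print(s)
E
```

```text
clock: 4.2
tcp_pos: [0.5398, -0.3512, 0.0286]
eef_rot: [3.141, -0.0, 0.892]
ft_force: [0.2, 0.3, 1.8]
opening: 0.0131
grasp_force: 59.4
clock: 4.82
tcp_pos: [0.5398, -0.3512, 0.0286]
eef_rot: [3.141, -0.0, 0.892]
ft_force: [-0.3, 0.8, 3.2]
opening: 0.0128
grasp_force: 59.5
clock: 5.45
tcp_pos: [0.5391, -0.3504, 0.1069]
eef_rot: [-3.139, -0.0, 0.892]
ft_force: [0.5, 0.5, -3.8]
opening: 0.0129
grasp_force: 58.9
{'clock': 5.5, 'q': array([-6.64685332e-01,  3.51089362e-01,  1.32229379e+00,  1.05783720e-04,
        1.47216719e+00,  1.39419872e-02]), 'dq': array([-0.00121271,  0.01016259,  0.01033496, -0.00117979,  0.00051951,
       -0.00197468]), 'joint_torque': array([ 5.74755264e-03, -4.81404734e+01, -3.23278320e+01, -2.61054221e-03,
       -4.56683410e-03, -8.71662814e-05]), 'tcp_pos': array([ 0.53870407, -0.35019907,  0.10605927]), 'eef_rot': array([-3.13763388e+00, -5.00411495e-05,  8.92158284e-01]), 'ft_force': array([-0.29009563, -0.23577496, -2.84056012]), 'ft_torque': array([-0.03399841,  0.00748481, -0.00668857]), 'grasp_force': 58.931692242622375, 'opening': 0.01297585095761114}
```

View pics/w2.png

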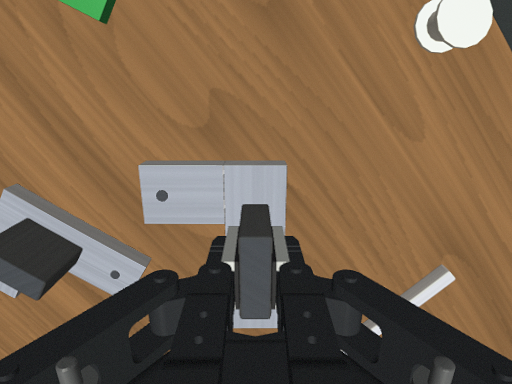

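The square is gripped and lifted clear, with its outer corner at (287,165) and its arms aligned with the tool axes.

```bash
python3 - <<'E'
from h import *
c=eyes.calibration('wrist');s=read_state();p=s['tcp_pos'];a=s['eef_rot'][2]
w=onz(c,[[286.5,165],[144.5,224],[139.5,165]],p[2]-.0286+.012)-p[:2]
print(np.round(np.c_[w@[np.cos(a),np.sin(a)],w@[np.sin(a),-np.cos(a)]],4))
E
python3 plan.py 0.5564 0.135 0.15 78.4 14
```

```text
[[ 0.0392  0.0155]
 [ 0.0067 -0.0596]
 [ 0.0391 -0.0589]]
from [ 0.5387 -0.3502  0.1061] 51.12 roll/pitch [-3.138 -0.   ] t 5.5
[2.78,-2.08,-0.31,-1.95,2.85,-1.98,-0.31,-1.95,2.91,-1.88,-0.31,-1.95,2.97,-1.78,-0.31,-1.95,3.03,-1.68,-0.31,-1.95]
[3.09,-1.58,-0.31,-1.95,3.14,-1.47,-0.31,-1.95,3.19,-1.36,-0.31,-1.95,3.23,-1.25,-0.31,-1.95,3.27,-1.14,-0.31,-1.95]
[3.31,-1.03,-0.31,-1.95,3.34,-0.92,-0.31,-1.95,3.37,-0.8,-0.31,-1.95,3.4,-0.69,-0.31,-1.95]
```

```bash

python3 -m creep '[1.5,-1,-2,0,2.8,-2,-1.5,-2,2.9,-2,-0.5,-2,2.9,-1.9,-0.2,-2,3,-1.7,-0.2,-2]'
python3 -m creep '[3.1,-1.6,0,-2,3.1,-1.5,0,-2,3.2,-1.4,0,-2,3.2,-1.3,0,-2,3.3,-1.2,0,-2]'
python3 -m creep '[3.3,-1,0,-2,3.3,-0.9,0,-2,3.4,-0.8,0,-2,2,-0.5,0,-2,0,0,0,0]'
python3 -m creep '[0,0,0,0]'
python3 - <<'E'
from h import *
im,c=snap('wrist','w3.png');s=read_state();print(s['tcp_pos'],np.degrees(s['eef_rot']),s['ft_force'])
E
```

```text
clock: 6.12
tcp_pos: [0.5476, -0.192, 0.1531]
eef_rot: [-3.142, -0.001, 1.034]
ft_force: [0.8, 0.5, -3.3]
opening: 0.0133
grasp_force: 59.0
clock: 6.75
tcp_pos: [0.5567, -0.0184, 0.153]
eef_rot: [-3.141, -0.001, 1.208]
ft_force: [0.7, 0.1, -2.7]
opening: 0.0135
grasp_force: 59.0
clock: 7.38
tcp_pos: [0.5639, 0.1047, 0.1526]
eef_rot: [-3.142, 0.0, 1.349]
ft_force: [0.1, -0.3, -2.5]
opening: 0.0132
grasp_force: 58.9
clock: 7.5
tcp_pos: [0.5642, 0.1025, 0.1524]
eef_rot: [3.142, 0.001, 1.345]
ft_force: [-0.3, -0.3, -3.0]
opening: 0.0127
grasp_force: 58.9
[0.5642648  0.10222571 0.15236487] [1.79999452e+02 3.77124467e-02 7.70430461e+01] [-0.55418777  0.46471601 -1.47583162]
```

View pics/w3.png

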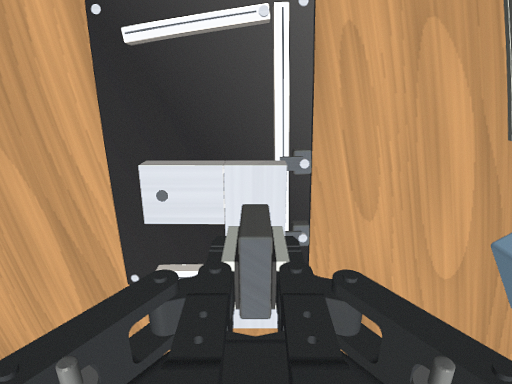

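The long rail runs from (275–289, 3) down to row 155, and the loose rail runs from (124,36) to (268,11). I'll fit the rail lines.

```bash
python3 - <<'E'
from h import *
im=cv2.imread('pics/w3.png')[:,:,::-1].copy(); c=eyes.calibration('wrist')
g=im.min(2).astype(int); L=[];R=[]
for v in range(25,150,5):
    x=np.where(g[v,262:300]>130)[0]+262; L.append((x.min()-.5,v));R.append((x.max()+.5,v))
print(R[0],L[0],R[-1],L[-1])
for n,e in(('L',L),('R',R)):
  for z in(.024,.010):
    w=onz(c,e,z).astype(np.float32);vx,vy,x0,y0=cv2.fitLine(w,cv2.DIST_HUBER,0,.01,.01).ravel()
    if vy<0:vx,vy=-vx,-vy
    y=np.degrees(np.arctan2(vy,vx))-90; nx=np.array([np.cos(np.radians(y)),np.sin(np.radians(y))]);print(n,z,'yaw',y,'n.p',nx@[x0,y0])
# loose rail lower (inner) edge
e=[];e2=[]
for u in range(135,250,5):
    r=np.where(g[0:50,u]>130)[0]; e.append((u,r.max()+.5));e2.append((u,r.min()-.5))
for q in(e,e2):
    w=onz(c,q,.024).astype(np.float32);vx,vy,x0,y0=cv2.fitLine(w,cv2.DIST_HUBER,0,.01,.01).ravel();print('loose',np.degrees(np.arctan2(vy,vx)),x0,y0)
print(onz(c,[[272,5],[263,11],[303,2],[96,9]],.024),onz(c,[[303,2],[96,9],[135,278]],.010))
E
```

```text
(np.float64(288.5), 25) (np.float64(273.5), 25) (np.float64(288.5), 145) (np.float64(274.5), 145)
L 0.024 yaw -11.880043 n.p 0.547933
L 0.01 yaw -11.880058 n.p 0.54873925
R 0.024 yaw -10.8815 n.p 0.56556135
R 0.01 yaw -10.881386 n.p 0.56703985
loose -4.721359 0.5472418 0.2313126
loose -4.984806 0.5504044 0.24319135
[[0.60854564 0.23582137]
 [0.60084253 0.23315172]
 [0.63232169 0.23275595]
 [0.47398064 0.26618401]] [[0.6350428  0.23586303]
 [0.46829841 0.27106516]
 [0.41783464 0.0229859 ]]
```

Both cameras agree on the geometry:
- Board yaw is about −11.5°.
- Frame corner is at about (0.607, 0.2265).
- Loose rail is at about 0.118 rad.

The next move goes 10 mm off the rail and about 58 mm short of the corner.

```bash
python3 plan.py 0.5624 0.1361 0.055 78.5 5
```

```text
from [0.5643 0.1022 0.1524] 77.04 roll/pitch [3.142e+00 1.000e-03] t 7.55
[0.65,-0.19,1.95,-0.29,0.65,-0.18,1.95,-0.29,0.65,-0.18,1.95,-0.29,0.65,-0.18,1.95,-0.29,0.66,-0.17,1.95,-0.29]
```

```bash

python3 -m creep '[0.7,-0.2,2,-0.3,0.7,-0.2,2,-0.3,0.7,-0.2,2,-0.3,0.6,-0.2,2,-0.3,0.6,-0.1,1.7,-0.3]'
python3 -m creep '[0,0,0.3,0,0,0,0.3,0,0,0,0.2,0,0,0,0.2,0,0,0,0,0]'
python3 -m creep '[0,0,0.1,0,0,0,0.1,0,0,0,0,0]'
```

```text
clock: 8.18
tcp_pos: [0.5626, 0.1364, 0.0544]
eef_rot: [-3.141, 0.0, 1.371]
ft_force: [-0.4, -1.9, -2.9]
opening: 0.0131
grasp_force: 59.0
clock: 8.8
tcp_pos: [0.5626, 0.1374, 0.0455]
eef_rot: [3.141, -0.0, 1.372]
ft_force: [0.4, -0.5, -2.6]
opening: 0.0132
grasp_force: 58.8
clock: 9.18
tcp_pos: [0.5625, 0.1374, 0.0432]
eef_rot: [-3.141, 0.0, 1.372]
ft_force: [0.2, -0.5, -3.3]
opening: 0.0131
grasp_force: 58.8
```

```bash

python3 -m creep '[0,0,0.15,0,0,0,0.1,0,0,0,0,0]'
python3 -m creep '[0,0,0.1,0,0,0,0.05,0,0,0,0,0]'
python3 -m creep '[0,0,0.05,0,0,0,0,0]'

```

```text
clock: 9.55
tcp_pos: [0.5625, 0.1374, 0.0406]
eef_rot: [-3.141, 0.0, 1.372]
ft_force: [-0.1, -0.2, -3.5]
opening: 0.0133
grasp_force: 58.8
clock: 9.93
tcp_pos: [0.5626, 0.1374, 0.0393]
eef_rot: [-3.142, -0.0, 1.372]
ft_force: [-0.1, 0.4, -2.6]
opening: 0.013
grasp_force: 58.8
clock: 10.18
tcp_pos: [0.5626, 0.1374, 0.0388]
eef_rot: [-3.142, -0.0, 1.372]
ft_force: [-1.1, -0.7, -3.3]
opening: 0.0128
grasp_force: 58.8
```

```bash

python3 -m creep '[0,0,0.05,0,0,0,0,0]' | grep -E "tcp|ft"
python3 -m creep '[0,0,0.05,0,0,0,0,0]'| grep -E "tcp|ft"

```

```text
tcp_pos: [0.5627, 0.1374, 0.0385]
ft_force: [-0.8, -0.4, -1.8]
tcp_pos: [0.5627, 0.1374, 0.0385]
ft_force: [-2.8, -0.7, 2.6]
```

On the board. Now approach the long rail sideways.

```bash

python3 -m creep '[0,0.15,-0.03,0,0,0.2,0,0,0,0.2,0,0,0,0.15,0,0,0,0,0,0]' | grep -E "tcp|ft|eef"
python3 -m creep '[0,0.1,0,0,0,0.1,0,0,0,0,0,0]'| grep -E "tcp|ft|eef"
python3 -m creep '[0,0.05,0,0,0,0.05,0,0,0,0,0,0]'| grep -E "tcp|ft|eef"

```

```text
tcp_pos: [0.5698, 0.1362, 0.0386]
eef_rot: [3.141, -0.001, 1.372]
ft_force: [-2.9, 1.2, 4.5]
tcp_pos: [0.5716, 0.1359, 0.0385]
eef_rot: [3.141, -0.001, 1.372]
ft_force: [-4.3, 0.9, 6.0]
tcp_pos: [0.5724, 0.1357, 0.0386]
eef_rot: [-3.141, -0.001, 1.372]
ft_force: [-5.3, 1.4, 5.2]
```

```bash

python3 -m creep '[0,0,-0.04,0,0,0,0,0]' | grep -E "tcp|ft|eef"
python3 -m creep '[0,0.05,0,0,0,0.05,0,0,0,0,0,0]'| grep -E "tcp|ft|eef"
python3 -m creep '[0,0.05,0,0,0,0,0,0]'| grep -E "tcp|ft|eef"

```

```text
tcp_pos: [0.5724, 0.1357, 0.0386]
eef_rot: [-3.142, -0.001, 1.372]
ft_force: [-3.4, 0.9, 4.3]
tcp_pos: [0.5725, 0.1357, 0.0386]
eef_rot: [-3.139, -0.0, 1.372]
ft_force: [-6.5, 2.3, 5.7]
tcp_pos: [0.5726, 0.1357, 0.0386]
eef_rot: [-3.138, -0.0, 1.372]
ft_force: [-6.8, 2.3, 6.2]
```

```bash

python3 -m creep '[0,0,-0.05,0,0,0,0,0]' | grep -E "tcp|ft|eef"
python3 -m creep '[0,0.05,0,0,0,0,0,0]'| grep -E "tcp|ft|eef"
python3 - <<'E'
from h import *
im,c=snap('wrist','w4.png');s=read_state();print(s['tcp_pos'],np.degrees(s['eef_rot']),s['ft_force'],s['ft_torque'])
a=im[0:230,100:330];cv2.imwrite('pics/w4z.png',cv2.resize(a[:,:,::-1],None,fx=2.5,fy=2.5,interpolation=2))
E
```

```text
tcp_pos: [0.5726, 0.1356, 0.0386]
eef_rot: [-3.138, -0.0, 1.372]
ft_force: [-6.6, 2.4, 5.4]
tcp_pos: [0.5726, 0.1356, 0.0386]
eef_rot: [-3.137, -0.0, 1.372]
ft_force: [-8.1, 3.0, 6.3]
[0.57260007 0.13565522 0.03860491] [-1.79749186e+02 -9.55920431e-03  7.86164460e+01] [-7.29086815  2.31903697  6.77946078] [ 0.44453539  1.27241743 -0.13402442]
```

View pics/w4z.png

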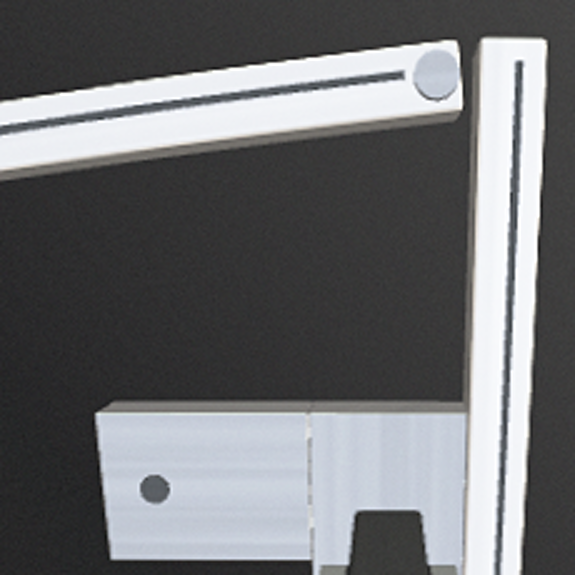

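The square's edge sits flat against the rail (crop x≈465), about 56 mm short of the corner. Step 1 is met, so I'll slide along the rail gently.

```bash

python3 -m creep '[0.15,0,-0.03,0,0.2,0,0,0,0.3,0,0,0,0.3,0,0,0,0.3,0,0,0]' | grep -E "tcp|ft|eef"
python3 -m creep '[0.3,0,0,0,0.3,0,0,0,0.3,0,0,0,0.3,0,0,0,0,0,0,0]' | grep -E "tcp|ft|eef"

```

```text
tcp_pos: [0.5742, 0.1436, 0.0388]
eef_rot: [-3.136, 0.008, 1.371]
ft_force: [-10.8, -7.6, 8.9]
tcp_pos: [0.5768, 0.1559, 0.0388]
eef_rot: [-3.136, 0.007, 1.371]
ft_force: [-9.8, -6.5, 8.4]
```

```bash

python3 -m creep '[0.2,-0.03,-0.05,0,0.3,0,0,0,0.3,0,0,0,0.3,0,0,0,0.3,0,0,0]' | grep -E "tcp|ft|eef"
python3 -m creep '[0.3,0,0,0,0.2,0,0,0,0.2,0,0,0,0,0,0,0]' | grep -E "tcp|ft|eef"
python3 - <<'E'
from h import *
s=read_state();p=s['tcp_pos'];f=s['ft_force'];n=np.array([.9799,-.1994]);t=np.array([.1994,.9799])
print('corner n,t rel',n@p[:2]+.016-.55,t@p[:2]+.0395-.343,'F',n@f[:2],t@f[:2],s['clock'])
E
```

```text
tcp_pos: [0.5796, 0.1699, 0.0388]
eef_rot: [-3.137, 0.007, 1.371]
ft_force: [-7.7, -7.0, 5.3]
tcp_pos: [0.581, 0.1771, 0.0388]
eef_rot: [-3.137, 0.006, 1.372]
ft_force: [-7.7, -5.2, 5.9]
corner n,t rel 3.7142370918896717e-05 -0.014094072076820674 F -6.475784533019372 -6.595350055363529 15.85
```

```bash

cat > st.py <<'E'
from h import *
s=read_state();p=s['tcp_pos'];f=s['ft_force'];n=np.array([.9799,-.1994]);t=np.array([.1994,.9799])
print('rel mm',1e3*(n@p[:2]+.016-.55),1e3*(t@p[:2]+.0395-.343),'F n,t,z',n@f[:2],t@f[:2],f[2],np.degrees(s['eef_rot']),s['ft_torque'],s['clock'])
E
python3 -m creep '[0.2,0,0,0,0.2,0,0,0,0.2,0,0,0,0.1,0,0,0,0,0,0,0]' >/dev/null; python3 st.py
python3 -m creep '[0.1,0,0,0,0.1,0,0,0,0.1,0,0,0,0,0,0,0]' >/dev/null; python3 st.py
```

```text
rel mm 0.067023314278436 -7.628883266636299 F n,t,z -7.477682355717297 -7.978607210556882 6.10018772060789 [-179.735789      0.41227234   78.58004085] [-0.98221907  1.34533274 -0.02686667] 16.475
rel mm 0.05641683337798131 -4.682841498132639 F n,t,z -7.211995930809311 -7.833473734311713 5.6674325110882675 [-179.73351714    0.41766396   78.57771431] [-1.01739959  1.35648544 -0.07937924] 16.975
```

```bash

python3 -m creep '[0.1,0,0,0,0.1,0,0,0,0.05,0,0,0,0,0,0,0]' >/dev/null; python3 st.py
python3 -m creep '[0.05,0,0,0,0.05,0,0,0,0,0,0,0]' >/dev/null; python3 st.py
python3 -m creep '[0.05,0,0,0,0,0,0,0]' >/dev/null; python3 st.py
```

```text
rel mm 0.04914796679555966 -2.2290565900559 F n,t,z -6.754134520308617 -6.858936716156627 5.679529572820837 [-179.7318815     0.42164302   78.57693478] [-0.98409214  1.32622403 -0.04890991] 17.475
rel mm 0.08789312843759944 -1.24260815872268 F n,t,z -6.283436055391447 -8.225300919227399 5.88337415596259 [-179.73749192    0.42056457   78.57702324] [-1.00653583  1.38236201  0.00277874] 17.85
rel mm 0.07421408184327127 -0.760732239556805 F n,t,z -6.625257591429888 -7.722818837212672 5.707461818419955 [-179.73504666    0.42305869   78.57475235] [-0.97598683  1.30688848 -0.05414845] 18.1
```

```bash

for i in 1 ; do python3 -m creep '[0.05,0,0,0,0,0,0,0]' >/dev/null; python3 st.py
python3 -m creep '[0.05,0,0,0,0,0,0,0]' >/dev/null; python3 st.py
python3 -m creep '[0.05,0,0,0,0,0,0,0]' >/dev/null; python3 st.py; done
python3 - <<'E'
from h import *
im,c=snap('wrist','w5.png')
a=im[60:240,100:330];cv2.imwrite('pics/w5z.png',cv2.resize(a[:,:,::-1],None,fx=3,fy=3,interpolation=2))
E
```

```text
rel mm 0.05347730283278285 -0.22721441865442005 F n,t,z -6.539463752382937 -8.392030197141974 5.799033835902275 [-179.73553741    0.42009142   78.57780407] [-1.01491704  1.26305917 -0.11048323] 18.35
rel mm 0.06969796876910017 0.16843152645262816 F n,t,z -7.751866151433831 -8.275840898612175 6.088158941255343 [-179.73285729    0.43145869   78.57539235] [-1.05909165  1.37255372 -0.09763006] 18.6
rel mm 0.07074570725307261 0.20451729019471676 F n,t,z -6.739132699495584 -9.452484245743294 6.654751866763966 [-179.72537947    0.48404517   78.57122806] [-1.15759289  1.40752971 -0.03304138] 18.85
```

View pics/w5z.png

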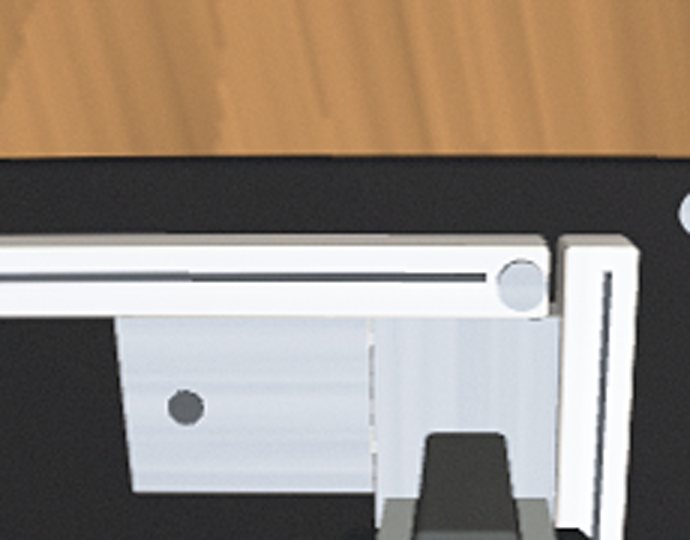

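The square has reached the stop: the loose rail is square to the long rail and both faces meet their rails. I'll add a little seating push, settle and check.

```bash

python3 -m creep '[0.05,0.03,0,0,0.05,0,0,0,0,0,0,0]' >/dev/null; python3 st.py
python3 -m creep '[0.05,0,0,0,0.05,0,0,0,0,0,0,0,0,0,0,0]' >/dev/null; python3 st.py
python3 -m creep '[0,0,0,0,0,0,0,0,0,0,0,0,0,0,0,0]'; python3 st.py
```

```text
rel mm 0.09286141337161435 0.30883811291793073 F n,t,z -7.318142776513541 -11.772292360113916 8.236111540503623 [-179.6703245     0.58736274   78.55861703] [-1.48351215  1.64385763 -0.00180077] 19.275
rel mm 0.1203297937730774 0.42251105245477705 F n,t,z -8.409517174764854 -13.574949487302458 8.454041641576337 [-179.65854324    0.68579546   78.54688161] [-1.85472021  1.78881753  0.02578208] 19.775
clock: 20.27
tcp_pos: [0.584, 0.1913, 0.039]
eef_rot: [-3.136, 0.012, 1.371]
ft_force: [-9.8, -12.4, 9.4]
opening: 0.0135
grasp_force: 60.6
rel mm 0.0918603283962538 0.4184395840338695 F n,t,z -7.0929965523187795 -14.119552242961792 9.42917791576251 [-179.65682302    0.6855028    78.55123526] [-1.86854787  1.74548691 -0.03171903] 20.275
```

```bash
python3 -m creep '[0,0.05,0,0,0,0,0,0,0,0,0,0]' >/dev/null; python3 st.py; python3 - <<'E'
from h import *
im,c=snap('wrist','w6.png'); g=im.min(2).astype(int)
# loose rail: the far top edge (bright vs dark side), and slot
e=[]
for u in range(60,270,5):
    col=cv2.GaussianBlur(g[125:160,u].astype(np.float32),(1,3),0).ravel()
    e.append((u,125+np.where(col>200)[0].min()-.5))
w=onz(c,e,.024).astype(np.float32);vx,vy,x0,y0=cv2.fitLine(w,cv2.DIST_HUBER,0,.01,.01).ravel()
a=np.degrees(np.arctan(vy/vx));print(e[0],e[-1],'loose angle',a,'minus board(-11.5) rad',np.radians(a+11.45))
E
```

```text
rel mm 0.12062865821105273 0.4142352463087917 F n,t,z -8.985749005694606 -14.856765473358646 9.399202374163917 [-179.59375745    0.69244325   78.55000697] [-1.7874933   1.9430839  -0.03937157] 20.65
(60, np.float64(141.5)) (265, np.float64(142.5)) loose angle -11.679053 minus board(-11.5) rad -0.0039977375
```

The loose rail is within about 0.004 rad of square and everything is steady, so I'll hand it in.

```bash
python3 -c "
from bench import robot
print(robot.sign_off())"
```

```text
the job is handed in; nothing more can be done
None
```

The job is handed in at about 21 s: the square is still gripped and pressed about 9 N towards the long rail and 15 N into the corner (wrist force, friction included), and the loose rail measures within about 0.004 rad of square; sign-off returned no verdict.

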